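# Set the size pointer and hold the pot cradle open

## Task

Get the spring-jawed pot cradle ready for a vase: first turn the black knob until the brass pointer on the rail lines up with the tall size clip (the one with the flat round disc on top, not the short one). Then draw the spring jaw out by its wooden handle until the jaw's index blade is in line with that same clip and pointer, and finish while still holding it there, steady, so that a colleague can set a pot in. Leave the clips, pots and other things around where they are.

Things in the scene. Friction and masses are not known exactly. Their poses are not given: they have to be found in the camera images.
- cradle: Pot cradle: plywood plate 350 x 235 mm, top 20 mm above the bench, fixed. Origin on the bench; the slide track runs along its x axis. +x points away from the robot to the fixed V jaw (x = 155 mm); the spring jaw is drawn to -x. Rail, pointer and size clips are on the -y side. Level; it spans x -170 to 180, y -125 to 110 mm.
- jaw (a joint): How far the spring jaw is drawn along the cradle's -x, in m: 0 home, 0.09 the end stop. A spring draws it home: about 5 N at 0 plus 1.2 N for each 10 mm (7 to 13 N at the clips). It goes home as soon as it is let go.
- handle_grip (a point): Centre of the spring jaw's handle, 88 mm above the bench: a wooden bar on a steel post, 70 mm long along the cradle's y, 16 mm thick along its x, 26 mm high (top at 101 mm), rigid with the jaw, 75 mm to the robot's side (-x) of the jaw line. Axes as the cradle. Free all round; the jaw's wooden pads, up to 109 mm high, begin about 50 mm beyond it. Take it from above across its thickness.
- jaw_index (a point): Tip of the jaw's index blade: a thin 4 mm steel blade that points from the jaw to the rail (cradle -y), 37 mm above the bench. Moves with the jaw; axes as the cradle.
- pointer (a joint): Travel of the brass pointer along the rail towards the cradle's -x, in m (0 to 0.09), on the same scale as the jaw: where it equals joint jaw, the pointer and the jaw's index blade are in line. Rack and pinion: it is always 0.010 m for each radian of the knob.
- pointer_tip (a point): Outer tip of the brass pointer: a 4 mm thin blade across the rail, between the jaw's index blade and the size clips, about 39 mm above the bench. Axes as the cradle.
- knob (a joint): Angle of the black knob, in rad (0 to 9), growing clockwise seen from above. Clockwise drives the pointer towards the cradle's -x. It stays where it is left (friction about 0.04 N m).
- knob_grip (a point): Grip point on the knob's upright axis, 57 mm above the bench. The knob is a 44 mm disc (top 34 mm above the bench) with an upright bar on it, 42 mm long along this point's x axis, 14 mm thick, top 64 mm above the bench. It stands at the rail's near end on the cradle plate at x -125, y -82 mm.
- tall_clip: The tall size clip, the mark of this job: a plain steel clip on the outer edge of the rail, foot 12 x 16 x 12 mm with a thin upright blade and a flat round 20 mm disc on top, 45 mm tall in all. Origin under the foot's centre, 28 mm above the bench; blade and disc centre at its x = 0; axes as the cradle. Fixed.
- short_clip: The short size clip, not for this job: the same foot with a blade stub, 18 mm tall and no disc. Origin and axes as the tall clip. The two clips stand in either order on the rail, the pointer starts between them. Fixed.
- vase: Bystander: round white vase with a black neck, 110 mm wide, 116 mm high; origin under its centre.
- dish: Bystander: terracotta bowl, 110 mm wide, 35 mm high; origin under its centre.
- jar: Bystander: glass jar with a dark lid, 60 mm wide, 75 mm high; origin under its centre.
- brush_pot: Bystander: blue pot of brushes, 72 mm wide, 200 mm high with the brushes; origin under its centre.
- kiln_prop: Bystander: white upright ceramic tube, 40 mm wide, 30 mm high, standing on the cradle plate's far -y corner; origin under its centre.
- wood_tool: Bystander: wooden modelling tool about 160 mm long, 10 mm high, lying on the cradle's plate on the +y side; origin under the middle of its handle.

How it is judged:
On the way, in this order (a step that is already met when the one before it is completed fails the run):
1. the knob has brought the pointer in line with the tall clip (within 4 mm) (x of pointer_tip in the frame of tall_clip between -0.004 and 0.004 m), for 0.3 s.
2. the jaw's index blade is drawn to the tall clip (within 4 mm), by the fingers, the pointer still set (all of step 1 and x of jaw_index in the frame of tall_clip between -0.004 and 0.004 m and contact force between the fingers and jaw_c0 above 3 N), for 0.5 s.
At the end, for the whole second after the job is handed in: The pointer and the jaw's index blade are both in line with the tall clip along the rail (each within 4 mm), the jaw is still (under 10 mm/s) and the fingers are holding its handle (over 3 N) (all of step 2 and velocity of joint jaw between -0.01 and 0.01 m/s); the arm keeps its last pose, push and grip.
It fails at once if the vase, dish, jar, brush pot, kiln prop or wooden tool is shifted by more than 30 mm (distance of any of vase, dish, jar, brush_pot, kiln_prop, wood_tool from where it was at the start of the episode above 0.03 m).
It fails at once if a pot, jar or prop is tipped over (angle between any of vase, dish, jar, brush_pot, kiln_prop's own z axis and vertical above 0.5 rad).
It also fails if it takes over 54 s, if anything falls off the work surface, if the arm or the gripper's body presses on something with over 40 N, if the wrist force passes 120 N, or if a joint passes its speed limit or range.

## Robot

A 6-joint arm with a two-finger parallel gripper is mounted at the origin on the work surface. World frame = base frame: x ahead of the robot, y to its left, z up, the work surface at z = 0. Lengths are in m, angles in rad, forces in N, time in s.
With the tool pointing down it reaches from about 0.25 to 0.85 m from the base axis. Payload 12.5 kg.
Tool frame: the origin (TCP) lies midway between the tips of the shut fingers; the grasp point (between the pads) lies 19 mm behind it; z points along the fingers, y is the line along which they close (so a half turn about z gives the same grasp; the last joint's range is limited). The gripper opens to 93 mm and grips with 3 to 60 N. Pads are 15 mm wide; open, the fingers measure 128 mm over their backs; the gripper's body (75 mm by 188 mm) begins 65 mm behind the grasp point.
Start: joints at [-1.405, 0.351, 1.652, -0, 1.139, -0.085], TCP at [0.137, -0.533, 0.179] pointing down, gripper open.
Joint ranges: [-2.75, 2.75], [-0.79, 2.1], [0.01, 2.65], [-1.57, 4.71], [0.07, 3.14], [-2.87, 2.87]. Speed limits (rad/s): [2.22, 2.22, 2.79, 3.14, 3.14, 3.14].

## Interface

Orientations are given as a unit quaternion [x, y, z, w].
In Python, from rig import env, optics, nets gives the robot as it stands.
- The arm moves only by the shell command python3 -m inch 'ROWS' [OPENING] [FORCE]. ROWS is a JSON object of lists of equal length, an entry for each row: "delta_pos": the shift along the tool's x, y, z in mm, a list of three; "turn": the turn, a rotation vector about the tool's x, y, z in degrees, a list of three. A call has 1 to 5 rows; each row is the pose to reach, as a shift and turn from the pose commanded when the call began, along the tool's axes at that moment; what a row does not reach only later rows make up. A row lasts 1/10 s, in which the tool goes at most 50 mm and 8.59 degrees, less where a joint would pass 70% of its speed; a pose out of reach is approached as far as the arm can. A call with a gripper value outside its range is refused whole. OPENING is the opening, from 0 (shut) to 1 (fully open), set as the call begins (- or left out, the last holds). The fingers move at their own pace and stop on an object; FORCE is the grip in N (left out, the last holds). Time passes only in rows, so rows that repeat a pose let the fingers close. It gives the time, the measured TCP pose, the force, the opening and the grip force at its end, in the units of the state.
- env.state(): the state, without advancing time (a new reading comes with each control period).
- optics.grab_frame(name): name is "scene" or "top"; returns a dict with "color" (420x560x3 uint8, red, green, blue), "intrinsics" (3x3 intrinsics, pixels), "rvec" (rotation vector, rad) and "tvec" (3), from world to camera coordinates, as OpenCV has them. Camera axes: x right, y down, z forward; pixel columns grow to the right and rows downward; lengths in m; the calibration is good to about 2 mm. A picture is of the moment at which its call begins. There is no depth.
- env.close_job(): hands the job in; it is judged then, once.
Trained networks look in a picture, given as the dict that the camera call returned (one of the last four; its "shot" number tells which), for a name from the list of things; names that differ only in an ending like _2 or _b are one class to them, and where a whole thing is asked for, a point or a joint stands for the part that bears it (a point fixed in the world has none). Each returns a list of dicts, best first, with "confidence" (0 to 1); they miss things now and then, are a little off and sometimes report something else, mostly with a low value. They report only what shows in the picture. A call takes as long as a camera call.
- nets.recognise(picture, label): "rect" ([left, top, right, bottom] in pixels, round what is visible of it).
- nets.trace(picture, label): "pixels" (420x560 bool, what is visible of it) and "rect" ([left, top, right, bottom] in pixels, round what is visible of it).
- nets.tip_of(picture, label): "position" ([column, row] in pixels: a listed point, or the origin of a listed thing).
The state is a dict: "time": time; "qpos": joint angles; "joint_velocities": joint speeds; "effort": joint torques, N m; "tool_pos": TCP position; "tool_rot": TCP orientation; "ft_force": force on the tool from outside, world axes, zero at the start; "wrist_torque": the same for the moment, N m; "grip_width": opening from 0.0 (shut) to 1.0 (fully open); "gripper_force": force on a finger pad.
Only numpy, scipy, OpenCV 4.12 (cv2) and the standard library are available. Lean on these libraries where they do the work, as an engineer would, in place of code of your own. Each camera call takes 0.05 s, during which the arm holds its last target. There are 200 camera calls.

## Working session

There is one attempt and no reset: what is moved stays moved. The work goes in short steps, Python scripts to look and compute and a shell command to move; the robot and the scene stay as the last step left them, time stands still between calls to the robot, and variables do not carry over. Pictures are saved under pics/ and viewed, at most 10 in all, crops included, and the job is handed in when it is done.

```bash
ls; mkdir -p pics
cat > h.py <<'E'
import numpy as np,cv2
from rig import env,optics,nets
def grab(n,save=None):
    p=optics.grab_frame(n)
    if save: cv2.imwrite('pics/'+save,p['color'][:,:,::-1])
    return p
def P(p):
    R=cv2.Rodrigues(np.array(p['rvec'],float))[0];t=np.array(p['tvec'],float).reshape(3);return R,t,np.array(p['intrinsics'],float)
def ray(p,uv):
    R,t,K=P(p);d=R.T@np.linalg.solve(K,[uv[0],uv[1],1]);return -R.T@t,d
def atz(p,uv,z):
    c,d=ray(p,uv);return c+d*(z-c[2])/d[2]
def tri(pa,ua,pb,ub):
    A=[];b=[]
    S=np.zeros((3,3));v=np.zeros(3)
    for p,u in((pa,ua),(pb,ub)):
        c,d=ray(p,u);d=d/np.linalg.norm(d);M=np.eye(3)-np.outer(d,d);S+=M;v+=M@c
    return np.linalg.solve(S,v)
E
python3 - <<'E'
from h import *
a=grab('top','top1.png');b=grab('scene','scene1.png')
print(ray(a,(280,210)),ray(b,(280,210)))
for l in ['handle_grip','jaw_index','pointer_tip','knob_grip','tall_clip','short_clip','cradle','kiln_prop']:
    A=nets.tip_of(a,l)[:2];B=nets.tip_of(b,l)[:2]
    print(l,[(np.round(x['position']),round(x['confidence'],2)) for x in A],[(np.round(x['position']),round(x['confidence'],2)) for x in B])
    if A and B: print('   ',np.round(tri(a,A[0]['position'],b,B[0]['position']),4))
print(env.state())
E
```

```text
pics
(array([0.42270445, 0.03394895, 1.08986332]), array([ 0.1669611 , -0.01238626, -0.98596232])) (array([1.16720434, 0.18985087, 0.63009173]), array([-0.70230837, -0.23095756, -0.673376  ]))
handle_grip [(array([279., 213.]), 0.9), (array([320., 263.]), 0.34)] [(array([292., 206.]), 0.78)]
    [0.5863 0.0229 0.0918]
jaw_index [(array([313., 181.]), 0.96), (array([376., 266.]), 0.4)] [(array([244., 245.]), 0.82), (array([220., 189.]), 0.57)]
    [ 0.6635 -0.0462  0.0343]
pointer_tip [(array([327., 197.]), 0.57), (array([331., 189.]), 0.46)] [(array([242., 227.]), 0.49), (array([381., 281.]), 0.32)]
    [ 0.6278 -0.0692  0.0438]
knob_grip [(array([320., 264.]), 0.75), (array([238., 193.]), 0.62)] [(array([265., 184.]), 0.96)]
    [ 0.496  -0.0627  0.0524]
tall_clip [(array([336., 190.]), 0.4)] []
short_clip [(array([375., 262.]), 0.57), (array([335., 211.]), 0.39)] [(array([231., 236.]), 0.72), (array([236., 224.]), 0.51)]
    [ 0.5085 -0.1805 -0.1313]
cradle [(array([278., 202.]), 0.89), (array([324., 262.]), 0.44)] [(array([285., 249.]), 0.6)]
    [0.6224 0.0239 0.0071]
kiln_prop [
[... 151 characters left out ...]
458561e+00,  3.50673750e-01,  1.65178325e+00, -6.23947693e-06,
        1.13910907e+00, -8.46126197e-02]), 'joint_velocities': array([-3.15066876e-04, -1.28316838e-03,  2.12148030e-04,  9.27766092e-05,
       -1.54685342e-03,  1.91547147e-03]), 'effort': array([ 4.02046280e-03, -4.97229695e+01, -2.85477626e+01,  7.02374917e-02,
        2.20506813e-02, -2.46986372e-05]), 'tool_pos': array([ 0.13652611, -0.53277901,  0.17915332]), 'tool_rot': array([ 9.92146095e-01,  1.25084474e-01, -2.28907717e-06,  1.33957471e-05]), 'ft_force': array([-0.34297829, -0.40069138,  0.04817926]), 'wrist_torque': array([ 0.03622522, -0.03557151,  0.0121242 ]), 'gripper_force': 0.0, 'grip_width': 1.0037281672138385}
```

Run:
```python
import cv2
a=cv2.imread('pics/top1.png');b=cv2.imread('pics/scene1.png')
cv2.imwrite('pics/top1c.png',cv2.resize(a[120:320,220:420],None,fx=3,fy=3,interpolation=2))
cv2.imwrite('pics/scene1c.png',cv2.resize(b[140:300,180:380],None,fx=3.7,fy=3.7,interpolation=2))
```

```text
(no output)
```

View pics/top1c.png

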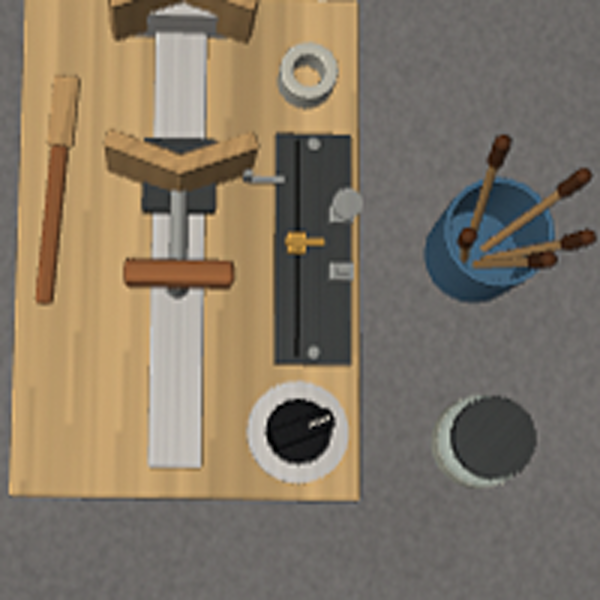

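View pics/scene1c.png

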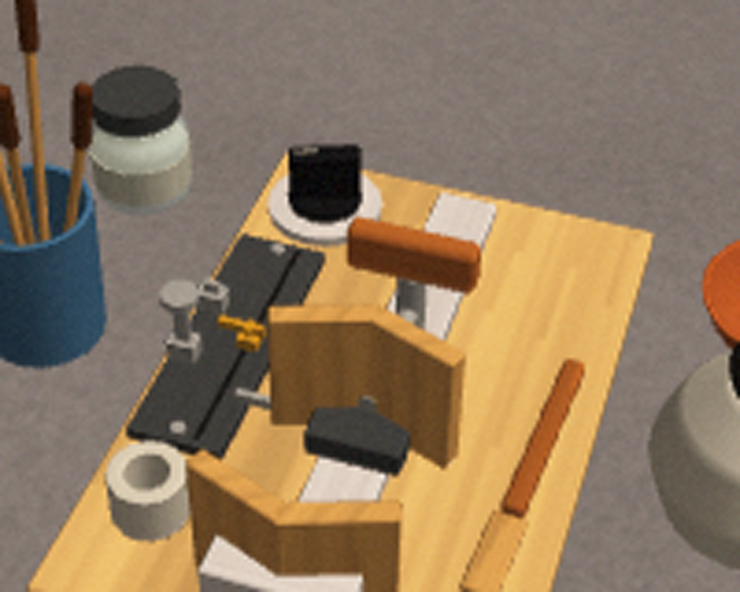

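View pics/top1.png

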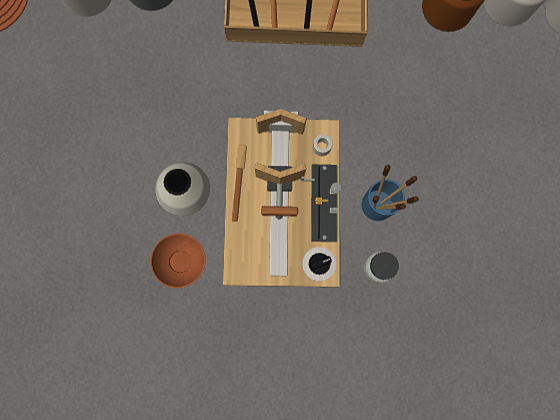

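The top view shows the tall clip's disc at about (336,188), the short clip at (334,210), and the pointer tip between them at (328,201). The jaw blade tip is at (314,180), the handle at (280,211) and the knob at (320,264). The pointer must move away from the robot, so the knob turns counter-clockwise.

Run:
```python
from h import *
a=grab('top');b=grab('scene')
cr=lambda im,x0,y0,w,f:cv2.resize(im[y0:y0+w,x0:x0+w],None,fx=f,fy=f,interpolation=cv2.INTER_CUBIC)
k=cr(a['color'],300,244,40,10); k=np.clip(k.astype(float)*2.5,0,255).astype('uint8')
r=cr(a['color'],300,165,55,400/55); r2=cr(b['color'],195,190,70,400/70)
cv2.imwrite('pics/z.png',cv2.resize(np.hstack([k,r[:400],r2[:400]])[:,:,::-1],(798,266) if 0 else (800,267)))
C=[atz(a,u,.02)[:2] for u in [(228,118),(339,121),(339,287),(223,285)]]
print(np.round(C,4)); 
for e in (C[1]-C[2],C[0]-C[3]): print('edge yaw',np.degrees(np.arctan2(e[1],e[0])),np.hypot(*e))
s1=atz(a,(324.7,168),.029);s2=atz(a,(324.3,237.7),.029);e=s1-s2;print('rail',s1,s2,np.degrees(np.arctan2(e[1],e[0])))
print('disc',tri(a,(335.7,188),b,(228.6,218.4)),'ptr',tri(a,(327.7,200.7),b,(240,226.2)))
print('stripe',[atz(a,u,.064) for u in((323.3,262.3),(330.3,259))])
for l in ['knob_grip','handle_grip','tall_clip','pointer_tip','jaw_index']:
    A=nets.trace(a,l)[:1];B=nets.trace(b,l)[:1]
    print(l,[np.round(list(x['rect'])+[x['confidence']],2) for x in A+B])
```

```text
[[ 0.7958  0.1355]
 [ 0.7983 -0.0981]
 [ 0.4516 -0.1023]
 [ 0.4488  0.1293]]
edge yaw 0.6947706255250435 0.3467389057102734
edge yaw 1.0241873876663299 0.3471013590018255
rail [ 0.69305729 -0.06867332  0.029     ] [ 0.54879415 -0.07025681  0.029     ] 0.6288768745959645
disc [ 0.64218374 -0.08634216  0.07291507] ptr [ 0.62264504 -0.07378012  0.0382745 ]
stripe [array([ 0.49678437, -0.06568066,  0.064     ]), array([ 0.50356913, -0.07914424,  0.064     ])]
knob_grip [array([313.1 , 256.7 , 331.5 , 275.3 ,   0.63]), array([254.6 , 180.8 , 279.3 , 201.1 ,   0.87])]
handle_grip [array([252.8 , 165.8 , 306.  , 216.7 ,   0.95]), array([245.8 , 197.5 , 308.6 , 269.3 ,   0.75])]
tall_clip [array([223.2 , 219.4 , 235.2 , 239.7 ,   0.55])]
pointer_tip [array([311.6 , 197.3 , 326.5 , 203.  ,   0.53]), array([241.9 , 229.9 , 251.4 , 234.3 ,   0.38])]
jaw_index [array([250.9 , 165.  , 315.9 , 223.7 ,   0.84]), array([242.5 , 200.3 , 308.  , 266.9 ,   0.59])]
```

View pics/z.png

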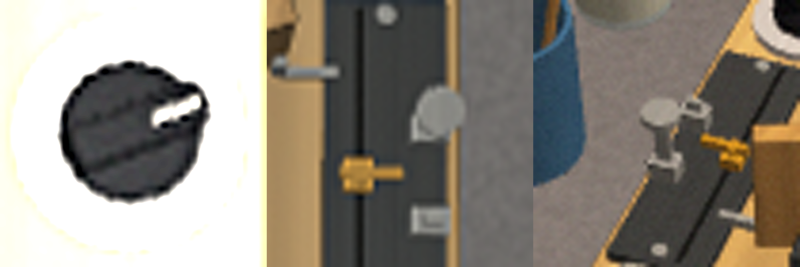

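The zoomed view shows the knob bar running up to the right at about 21° in the picture, so about -68.5° in the world. It also confirms the disc clip and the pointer tip. Before moving I'll check clearance to the brush pot.

```bash
python3 - <<'E'
from h import *
a=grab('top')
print('brush',[np.round(atz(a,(375.7,199),z),3) for z in(.1,.15,.2)],'pot rim',[np.round(atz(a,u,.09),3) for u in((367,200),(385,200),(383,218))])
print('knob',atz(a,(320.1,263.5),.034), 'jar',atz(a,(384,265),.075),'handle',atz(a,(280,211),.101))
E
python3 -m inch '{"delta_pos":[[40,-30,0],[78,-61,0],[116,-92,0],[155,-122,0],[194,-153,0]],"turn":[[0,0,8],[0,0,16],[0,0,24],[0,0,32],[0,0,40]]}' 0.6 20
```

```text
brush [array([ 0.618, -0.16 ,  0.1  ]), array([ 0.608, -0.15 ,  0.15 ]), array([ 0.598, -0.141,  0.2  ])] pot rim [array([ 0.617, -0.145,  0.09 ]), array([ 0.618, -0.18 ,  0.09 ]), array([ 0.583, -0.176,  0.09 ])]
knob [ 0.49637661 -0.06226144  0.034     ] jar [ 0.49438322 -0.18125932  0.075     ] handle [0.58824308 0.021468   0.101     ]
time: 2.05
tool_pos: [0.2811, -0.3436, 0.1794]
tool_rot: [0.977, -0.214, 0.0, 0.0]
ft_force: [0.3, -0.3, 0.5]
grip_width: 0.627
gripper_force: 0.0
```

```bash
python3 -m inch '{"delta_pos":[[9,-45,0],[19,-90,0],[28,-135,0],[38,-180,0],[47,-225,0]],"turn":[[0,0,8],[0,0,16],[0,0,24],[0,0,32],[0,0,40]]}' ; python3 -c "
from h import *
s=env.state();print(s['qpos'])"
```

```text
time: 2.55
tool_pos: [0.4046, -0.1763, 0.1794]
tool_rot: [0.863, -0.504, 0.0, 0.0]
ft_force: [0.4, -0.5, -0.5]
grip_width: 0.599
gripper_force: 0.0
[-5.16504962e-01  1.50219414e-01  1.91632538e+00 -2.18533537e-05
  1.07444196e+00  2.11181304e+00]
```

```bash
python3 -m inch '{"delta_pos":[[-22,-40,0],[-43,-80,0],[-54.4,-101.8,20],[-54.4,-101.8,65],[-54.4,-101.8,80]],"turn":[[0,0,1],[0,0,3],[0,0,3],[0,0,3],[0,0,3]]}'
python3 - <<'E'
from h import *
a=grab('top');b=grab('scene')
w=cv2.resize(a['color'][200:310,250:360],(400,400),interpolation=2);v=cv2.resize(b['color'][120:250,190:320],(400,400),interpolation=2)
cv2.imwrite('pics/k1.png',np.hstack([w,v])[:,:,::-1]); s=env.state();print(s['tool_pos'],s['tool_rot'],s['qpos'])
E
```

```text
time: 3.05
tool_pos: [0.4637, -0.0788, 0.0961]
tool_rot: [0.852, -0.524, -0.002, 0.001]
ft_force: [0.2, -0.2, 0.8]
grip_width: 0.603
gripper_force: 0.0
[ 0.46384376 -0.07947357  0.09729767] [ 8.51418420e-01 -5.24483006e-01 -1.98087741e-03  5.70474537e-04] [-2.68668643e-01  3.22396660e-01  1.92715829e+00  1.60348579e-05
  8.96160461e-01  2.40633583e+00]
```

View pics/k1.png

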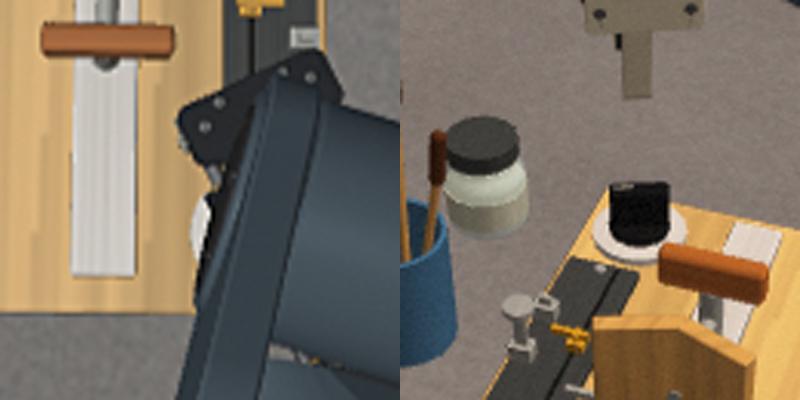

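The gripper is still short of the knob and nothing has been touched. I'll hold one row to see where the commanded pose ended.

```bash
python3 -m inch '{"delta_pos":[[0,0,0],[0,0,0]],"turn":[[0,0,0],[0,0,0]]}'
python3 - <<'E'
from h import *
from scipy.spatial.transform import Rotation as R
s=env.state();r=R.from_quat(s['tool_rot']);p=s['tool_pos'];print(p,r.as_matrix().round(3))
print('delta mm',1000*r.inv().apply(np.array([.4964,-.0622,p[2]])-p))
E
```

```text
time: 3.35
tool_pos: [0.4659, -0.0805, 0.1004]
tool_rot: [0.851, -0.525, 0.001, -0.0]
ft_force: [-0.9, -0.4, 0.2]
grip_width: 0.598
gripper_force: 0.0
[ 0.46594725 -0.08045794  0.10043371] [[ 0.449 -0.893  0.002]
 [-0.893 -0.449 -0.001]
 [ 0.001 -0.002 -1.   ]]
delta mm [ -2.6373871  -35.40852514   0.05344003]
```

```bash
python3 -m inch '{"delta_pos":[[-1,-18,0],[-2.6,-35.4,0],[-2.6,-35.4,0],[-2.6,-35.4,20],[-2.6,-35.4,30]],"turn":[[0,0,2.5],[0,0,5.2],[0,0,5.2],[0,0,5.2],[0,0,5.2]]}'
python3 - <<'E'
from h import *
from scipy.spatial.transform import Rotation as R
b=grab('scene')
cv2.imwrite('pics/k2.png',cv2.resize(b['color'][130:240,210:320],(500,500),interpolation=2)[:,:,::-1])
s=env.state();r=R.from_quat(s['tool_rot']);p=s['tool_pos'];print(p,r.as_matrix().round(3),s['qpos'])
E
```

```text
time: 3.85
tool_pos: [0.495, -0.0621, 0.0688]
tool_rot: [0.827, -0.562, -0.0, 0.0]
ft_force: [-0.4, 0.6, 0.7]
grip_width: 0.603
gripper_force: 0.0
[ 0.49425583 -0.06195758  0.06758212] [[ 0.367 -0.93  -0.002]
 [-0.93  -0.367  0.   ]
 [-0.001  0.002 -1.   ]] [-2.18161874e-01  4.12931172e-01  1.88159815e+00 -6.10160709e-05
  8.49305295e-01  2.54751527e+00]
```

View pics/k2.png

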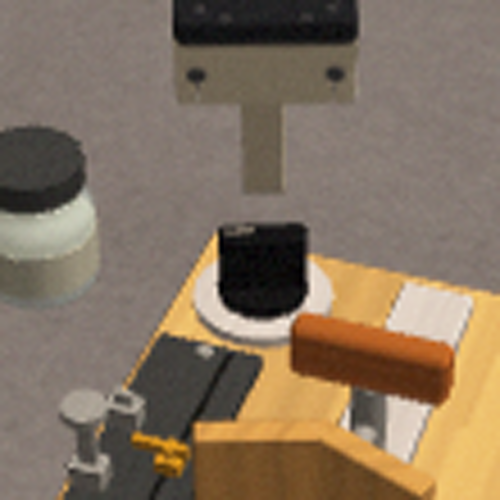

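Run:
```python
from h import *
b=grab('scene');R,t,K=P(b)
for q in [(.495,-.062,.068),(.522,-.051,.068),(.468,-.073,.068),(.4964,-.0622,.064)]:
    print(q,cv2.projectPoints(np.array([q]),np.array(b['rvec']),np.array(b['tvec']),K,None)[0].ravel())
cv2.imwrite('pics/k3.png',cv2.resize(b['color'][130:240,210:320],(500,500),interpolation=2)[:,:,::-1])
print(env.state()['tool_pos'])
```

```text
(0.495, -0.062, 0.068) [267.04026802 178.41419957]
(0.522, -0.051, 0.068) [267.49812104 186.98638852]
(0.468, -0.073, 0.068) [266.60356126 170.23792317]
(0.4964, -0.0622, 0.064) [266.7390022  180.23602559]
[ 0.49455594 -0.06198951  0.06848418]
```

View pics/k3.png

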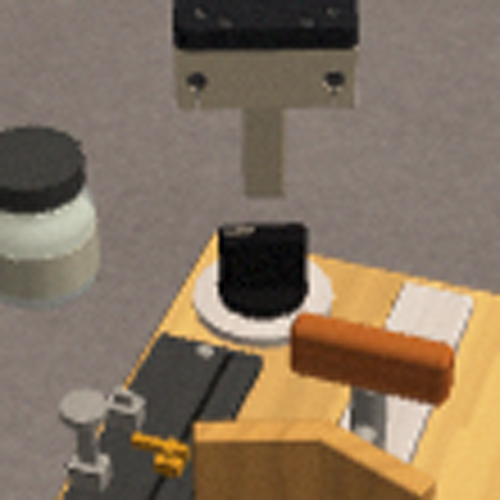

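The visible finger tip is at crop (264,195), above the knob top at (263,228). That is higher than the TCP reading implies. Going down to the planned depth is safe in either case, so I'll do that, watch the force and compare again.

```bash
python3 -m inch '{"delta_pos":[[0,0,9],[0,0,18],[0,0,28],[0,0,28]],"turn":[[0,0,0],[0,0,0],[0,0,0],[0,0,0]]}'
python3 - <<'E'
from h import *
b=grab('scene');a=grab('top')
cv2.imwrite('pics/k4.png',np.hstack([cv2.resize(b['color'][130:240,210:320],(400,400),interpolation=2),cv2.resize(a['color'][190:300,260:370],(400,400),interpolation=2)])[:,:,::-1])
print(env.state()['tool_pos'])
for n,p in(('s',b),('t',a)):
  K=P(p)[2]
  for q in [(.495+.087*s,-.062+.034*s,z) for s in (1,-1) for z in(.125,.2)]: print(n,q,cv2.projectPoints(np.array([q]),np.array(p['rvec']),np.array(p['tvec']),K,None)[0].ravel().round(1))
E
```

```text
time: 4.35
tool_pos: [0.4947, -0.0617, 0.0398]
tool_rot: [0.827, -0.563, -0.001, 0.0]
ft_force: [-0.1, 0.8, 0.2]
grip_width: 0.601
gripper_force: 0.0
[ 0.49549394 -0.0618198   0.04095326]
s (0.582, -0.027999999999999997, 0.125) [267.8 185.1]
s (0.582, -0.027999999999999997, 0.2) [267.6 152.3]
s (0.40800000000000003, -0.096, 0.125) [266.1 132.2]
s (0.40800000000000003, -0.096, 0.2) [265.8 101.5]
t (0.582, -0.027999999999999997, 0.125) [306.9 213.1]
t (0.582, -0.027999999999999997, 0.2) [309.9 206. ]
t (0.40800000000000003, -0.096, 0.125) [342.7 310.1]
t (0.40800000000000003, -0.096, 0.2) [348.7 310.9]
```

View pics/k4.png

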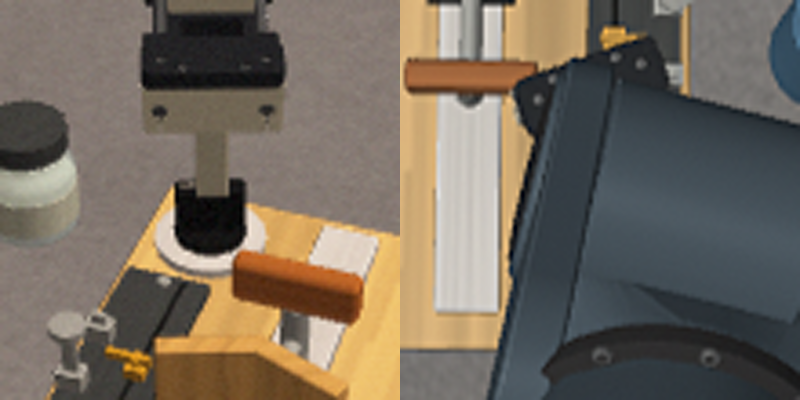

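The finger now hides part of the bar and nothing has been touched. Closing on it will show from the opening whether the bar is between the fingers.

```bash
python3 -m inch '{"delta_pos":[[0,0,0],[0,0,0],[0,0,0],[0,0,0],[0,0,0]],"turn":[[0,0,0],[0,0,0],[0,0,0],[0,0,0],[0,0,0]]}' 0 15
```

```text
time: 4.95
tool_pos: [0.4956, -0.0619, 0.0413]
tool_rot: [0.827, -0.563, 0.0, -0.0]
ft_force: [0.5, 0.0, -0.2]
grip_width: 0.219
gripper_force: 0.0
```

```bash
python3 -m inch '{"delta_pos":[[0,0,0],[0,0,0]],"turn":[[0,0,0],[0,0,0]]}'
python3 - <<'E'
from h import *
b=grab('scene')
cv2.imwrite('pics/k5.png',cv2.resize(b['color'][130:240,210:320],(400,400),interpolation=2)[:,:,::-1])
E
```

```text
time: 5.15
tool_pos: [0.4956, -0.0618, 0.0412]
tool_rot: [0.827, -0.563, 0.0, -0.0]
ft_force: [-1.0, -0.5, 0.1]
grip_width: 0.047
gripper_force: 0.0
```

Run:
```python
from h import *
b=grab('scene');a=grab('top')
for c in(264,268,272): print(c,[(r,tuple(int(v) for v in b['color'][r,c])) for r in range(160,200,2)])
K=P(b)[2]
for z in(.041,.05,.06,.07,.08,.09): print(z,cv2.projectPoints(np.array([[.499,-.060,z]]),np.array(b['rvec']),np.array(b['tvec']),K,None)[0].ravel().round(1))
print(env.state()['grip_width'],env.state()['gripper_force'])
```

```text
264 [(160, (113, 102, 85)), (162, (112, 101, 82)), (164, (112, 102, 84)), (166, (104, 93, 74)), (168, (103, 94, 77)), (170, (106, 95, 80)), (172, (99, 91, 76)), (174, (100, 94, 77)), (176, (132, 120, 117)), (178, (123, 110, 104)), (180, (117, 107, 94)), (182, (22, 17, 24)), (184, (12, 13, 11)), (186, (13, 14, 14)), (188, (9, 12, 12)), (190, (15, 16, 17)), (192, (8, 10, 13)), (194, (24, 20, 21)), (196, (25, 25, 24)), (198, (10, 9, 7))]
268 [(160, (114, 103, 85)), (162, (113, 102, 82)), (164, (113, 101, 83)), (166, (104, 96, 79)), (168, (101, 90, 73)), (170, (104, 93, 78)), (172, (104, 93, 75)), (174, (103, 93, 75)), (176, (135, 124, 116)), (178, (128, 117, 112)), (180, (24, 23, 23)), (182, (25, 19, 21)), (184, (14, 14, 13)), (186, (11, 9, 11)), (188, (7, 7, 10)), (190, (8, 7, 2)), (192, (11, 14, 10)), (194, (27, 23, 25)), (196, (20, 20, 22)), (198, (15, 16, 15))]
272 [(160, (110, 101, 81)), (162, (112, 102, 84)), (164, (112, 100, 81)), (166, (148, 136, 123)), (168, (147, 134, 121)), (170, (145, 130, 120)), (172, (146, 131, 121)), (174, (142, 131, 118)), (176, (133, 121, 113)), (178, (132, 122, 116)), (180, (29, 26, 25)), (182, (23, 20, 21)), (184, (12, 10, 16)), (186, (11, 12, 8)), (188, (17, 16, 14)), (190, (12, 9, 14)), (192, (4, 1, 4)), (194, (16, 16, 16)), (196, (18, 17, 19)), (198, (33, 29, 29))]
0.041 [267.3 189.4]
0.05 [267.3 186.2]
0.06 [267.3 182.6]
0.07 [267.3 179. ]
0.08 [267.2 175.2]
0.09 [267.2 171.5]
0.002418110780171761 0.0
```

The fingers shut fully with nothing between them. Their tip shows at row 175.5, which is 38–50 mm higher than the reported TCP, so the reported z reads low. I'll touch the bar top (64 mm) with shut fingers to measure the offset.

```bash
python3 -m inch '{"delta_pos":[[0,0,5],[0,0,10],[0,0,12],[0,0,14],[0,0,14]],"turn":[[0,0,0],[0,0,0],[0,0,0],[0,0,0],[0,0,0]]}'
python3 - <<'E'
from h import *
b=grab('scene');print([(r,int(b['color'][r,264].sum()),int(b['color'][r,268].sum())) for r in range(168,200)])
E
```

```text
time: 5.8
tool_pos: [0.4954, -0.0618, 0.0268]
tool_rot: [0.827, -0.563, -0.0, 0.0]
ft_force: [-1.1, 1.6, 0.7]
grip_width: 0.004
gripper_force: 0.0
[(168, 302, 311), (169, 289, 300), (170, 295, 299), (171, 307, 299), (172, 278, 284), (173, 276, 282), (174, 271, 282), (175, 265, 277), (176, 272, 277), (177, 271, 279), (178, 279, 265), (179, 270, 275), (180, 245, 232), (181, 167, 65), (182, 74, 74), (183, 78, 56), (184, 17, 43), (185, 24, 48), (186, 46, 24), (187, 38, 25), (188, 28, 32), (189, 45, 35), (190, 33, 34), (191, 30, 22), (192, 22, 28), (193, 61, 52), (194, 69, 51), (195, 55, 70), (196, 69, 75), (197, 46, 48), (198, 26, 52), (199, 128, 100)]
```

```bash
python3 -m inch '{"delta_pos":[[0,0,2],[0,0,4],[0,0,4]],"turn":[[0,0,0],[0,0,0],[0,0,0]]}' | grep -E "pos|force"; python3 -m inch '{"delta_pos":[[0,0,2],[0,0,3],[0,0,3]],"turn":[[0,0,0],[0,0,0],[0,0,0]]}'| grep -E "pos|force"
```

```text
tool_pos: [0.4961, -0.0619, 0.0246]
ft_force: [-6.4, 0.6, 21.2]
gripper_force: 10.8
tool_pos: [0.4966, -0.0621, 0.0242]
ft_force: [-19.4, 3.1, 61.9]
gripper_force: 30.7
```

```bash
python3 -c "
from h import *
print(env.state()['tool_pos'],env.state()['ft_force'])"
```

```text
[ 0.49657722 -0.06205666  0.02423105] [-19.42410354   3.10758462  61.88238782]
```

```bash
python3 -m inch '{"delta_pos":[[0,0,-15],[0,0,-15],[0,0,-15],[0,0,-15]],"turn":[[0,0,0],[0,0,0],[0,0,0],[0,0,0]]}' 0.5 15;  python3 -m inch '{"delta_pos":[[0,0,0],[0,0,8],[0,0,20],[0,0,31],[0,0,31]],"turn":[[0,0,0],[0,0,0],[0,0,0],[0,0,0],[0,0,0]]}'
```

```text
time: 6.85
tool_pos: [0.4953, -0.0617, 0.0346]
tool_rot: [0.827, -0.563, -0.0, 0.0]
ft_force: [-0.1, -0.7, 0.4]
grip_width: 0.298
gripper_force: 0.0
time: 7.35
tool_pos: [0.4943, -0.0616, 0.0022]
tool_rot: [0.827, -0.563, -0.002, 0.001]
ft_force: [-0.6, -0.1, -0.2]
grip_width: 0.5
gripper_force: 0.0
```

Down without contact. Now closing on the bar.

```bash
python3 -m inch '{"delta_pos":[[0,0,0],[0,0,0],[0,0,0],[0,0,0],[0,0,0]],"turn":[[0,0,0],[0,0,0],[0,0,0],[0,0,0],[0,0,0]]}' 0 20;  python3 -m inch '{"delta_pos":[[0,0,0],[0,0,0]],"turn":[[0,0,0],[0,0,0]]}'; python3 -c "
from h import *
print(env.state()['tool_pos'],env.state()['qpos'])"
```

```text
time: 7.85
tool_pos: [0.4977, -0.0615, 0.0046]
tool_rot: [0.826, -0.563, 0.002, -0.001]
ft_force: [7.1, 4.7, -3.6]
grip_width: 0.145
gripper_force: 20.0
time: 8.05
tool_pos: [0.4976, -0.0615, 0.0046]
tool_rot: [0.827, -0.563, 0.002, -0.001]
ft_force: [9.0, 5.2, -5.2]
grip_width: 0.147
gripper_force: 20.0
[ 0.49764716 -0.06153653  0.00463906] [-2.16540029e-01  5.24154359e-01  1.90879604e+00  1.56299172e-03
  7.04410819e-01  2.54887402e+00]
```

```bash
python3 -m inch '{"delta_pos":[[0,-2,0],[0,-2,0],[0,-2,0],[0,-2,0],[0,-2,0]],"turn":[[0,0,-8],[0,0,-16],[0,0,-24],[0,0,-32],[0,0,-40]]}';  python3 -m inch '{"delta_pos":[[0,0,0],[0,0,0],[0,0,0],[0,0,0],[0,0,0]],"turn":[[0,0,-8],[0,0,-16],[0,0,-24],[0,0,-32],[0,0,-40]]}'
cat > m.py <<'E'
from h import *
# brass pixels: measure the pointer tip and the disc from the pictures
a=grab('top');b=grab('scene')
for n,p,x0,x1,y0,y1 in(('t',a,305,340,165,240),('s',b,215,275,195,270)):
    h=cv2.cvtColor(p['color'],cv2.COLOR_RGB2HSV)[y0:y1,x0:x1];m=(h[...,0]>15)&(h[...,0]<28)&(h[...,1]>190)&(h[...,2]>90)
    r,c=np.nonzero(m);
    if len(r)==0: print(n,'none');continue
    r+=y0;c+=x0;print(n,len(r),c.min(),c.max(),r.min(),r.max())
    k=(c>=np.sort(c)[-8:].min()) if n=='t' else (c<=np.sort(c)[:8].max());print('  tip',c[k].mean(),r[k].mean(), np.round(atz(p,(c[k].mean(),r[k].mean()),.039),4))
s=env.state();print(s['tool_pos'],s['tool_rot'],s['ft_force'],s['grip_width'],s['gripper_force'],s['qpos'][5])
E
python3 m.py
```

```text
time: 8.55
tool_pos: [0.4977, -0.0614, 0.0046]
tool_rot: [0.97, -0.243, 0.0, 0.0]
ft_force: [-0.9, -1.9, 3.6]
grip_width: 0.153
gripper_force: 20.0
time: 9.05
tool_pos: [0.4978, -0.0614, 0.0046]
tool_rot: [0.995, 0.103, 0.0, 0.0]
ft_force: [-1.0, -1.8, 2.0]
grip_width: 0.145
gripper_force: 20.0
t none
s 62 236 248 230 239
  tip 237.66666666666666 231.11111111111111 [ 0.6374 -0.0711  0.039 ]
[ 0.49784552 -0.06135892  0.00456925] [9.94849138e-01 1.01365370e-01 4.19975554e-04 2.79523330e-04] [-0.10436556 -1.37253323  4.73206197] 0.1498672624954158 19.99458074569702 1.1527370830089712
```

```bash
python3 -m inch '{"delta_pos":[[0,0,0],[0,0,0],[0,0,0],[0,0,0],[0,0,0]],"turn":[[0,0,-8],[0,0,-16],[0,0,-24],[0,0,-31],[0,0,-31]]}'
cat >> m.py <<'E'
for l in ['tall_clip','pointer_tip']:
    for n,p in(('t',a),('s',b)):
        print(n,l,[(np.round(x['position'],1),round(x['confidence'],2),np.round(atz(p,x['position'],.028 if l[0]=='t' else .039),4)) for x in nets.tip_of(p,l)[:2]],[(np.round(x['rect'],1),round(x['confidence'],2)) for x in nets.trace(p,l)[:1]])
E=cv2.resize
cv2.imwrite('pics/p1.png',np.hstack([E(b['color'][200:270,200:270],(560,560),interpolation=2),E(a['color'][170:220,305:325+15],(240,560)[::1],interpolation=2)[:560]])[:,:,::-1])
E
python3 m.py
```

```text
time: 9.65
tool_pos: [0.4978, -0.0613, 0.0045]
tool_rot: [0.932, 0.362, 0.0, 0.0]
ft_force: [-1.1, -2.6, 5.1]
grip_width: 0.147
gripper_force: 20.0
t none
s 66 235 247 232 241
  tip 236.6 232.8 [ 0.6424 -0.0713  0.039 ]
[ 0.497826   -0.06128573  0.00455029] [9.33178247e-01 3.59413654e-01 3.07209997e-04 2.99597732e-04] [ 2.96598118e-03 -2.26836444e+00  5.95149870e+00] 0.1488821549632123 19.996332228183746 0.6204789638777974
t tall_clip [(array([334.6, 188.3]), 0.54, array([ 0.6513, -0.0898,  0.028 ]))] [(array([332.4, 179.5, 342.5, 196.2]), 0.56)]
s tall_clip [(array([230.6, 236. ]), 0.43, array([ 0.6448, -0.0837,  0.028 ]))] [(array([222.6, 216.7, 232.4, 240.5]), 0.6)]
t pointer_tip [(array([326.1, 190.8]), 0.4, array([ 0.6432, -0.0713,  0.039 ]))] [(array([315.5, 189.1, 326.6, 194.3]), 0.53)]
s pointer_tip [(array([234.7, 234.8]), 0.64, array([ 0.6486, -0.0726,  0.039 ]))] []
```

View pics/p1.png

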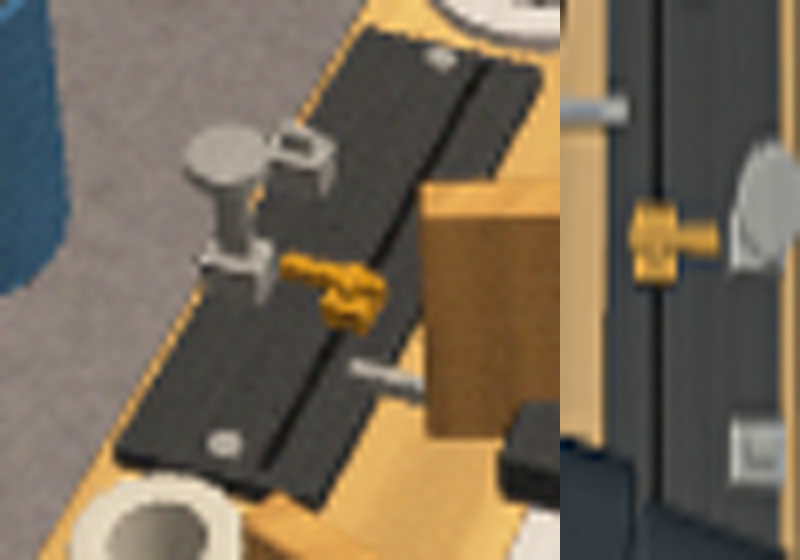

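Run:
```python
from h import *
a=grab('top');b=grab('scene')
for r in(187.2,187.5,188,188.5): print('disc',r,atz(a,(335.7,r),.073).round(4))
print('foot',atz(a,(334,194.1),.028)+[.006,0,0],atz(a,(334,193.5),.028)+[.006,0,0])
s=(atz(a,(334,213.3),.028)[0]-atz(a,(334,207.05),.040)[0]);print('short foot size',s)
print('ptr top',atz(a,(327.9,191.25),.039),atz(a,(326.5,191.7),.039))
# scene: disc centre, pointer tip
print('disc s',atz(b,(200+229/8,200+153/8),.073),'ptr s',atz(b,(200+284/8,200+266/8),.039),'tri',tri(a,(327.9,191.25),b,(235.5,233.2)))
print('blade base s',atz(b,(200+233/8,200+248/8),.040))
g=a['color'][178:200,330:344].astype(int).sum(2);print(g)
```

```text
disc 187.2 [ 0.6439 -0.0867  0.073 ]
disc 187.5 [ 0.6433 -0.0867  0.073 ]
disc 188 [ 0.6423 -0.0867  0.073 ]
disc 188.5 [ 0.6413 -0.0867  0.073 ]
foot [ 0.64515997 -0.08872959  0.028     ] [ 0.64641053 -0.08871248  0.028     ]
short foot size -0.010750499252430323
ptr top [ 0.64237289 -0.0749984   0.039     ] [ 0.64134569 -0.07217322  0.039     ]
disc s [ 0.64403399 -0.08503063  0.073     ] ptr s [ 0.64422486 -0.07278371  0.039     ] tri [ 0.64252284 -0.07446329  0.03708704]
blade base s [ 0.6436524  -0.08654833  0.04      ]
[[197 202 200 199 195 186 203 354 483 297 360 359 354 355]
 [199 202 202 197 198 186 203 351 483 299 371 369 363 365]
 [199 201 202 193 194 186 201 351 485 297 366 367 356 364]
 [200 201 197 187 179 171 186 345 481 298 349 351 353 363]
 [196 193 186 227 223 288 282 373 472 296 342 355 362 367]
 [194 184 240 384 382 486 466 456 464 313 348 357 363 368]
 [188 213 389 481 471 456 446 445 447 387 353 348 365 365]
 [191 321 480 460 460 449 439 440 447 451 398 340 361 360]
 [206 444 461 451 455 449 438 437 442 446 425 339 349 343]
 [239 491 454 450 456 450 441 439 439 445 451 349 352 337]
 [343 468 452 447 454 447 439 438 439 444 444 354 354 351]
 [507 411 457 449 454 449 437 440 439 449 420 357 358 352]
 [531 370 433 451 459 450 438 443 441 420 392 361 354 354]
 [532 382 371 413 450 457 446 426 448 308 351 361 361 364]
 [549 467 425 358 419 435 415 391 468 302 359 369 358 361]
 [510 448 451 451 392 308 296 399 476 300 359 368 357 356]
 [241 201 210 215 224 226 231 319 482 304 363 365 356 360]
 [189 193 200 193 191 185 210 348 484 303 370 371 356 362]
 [198 199 201 200 200 187 206 349 484 306 372 371 355 357]
 [199 201 203 204 201 191 209 352 485 305 367 372 359 361]
 [200 201 202 203 199 193 208 355 485 303 360 368 362 361]
 [198 202 206 205 199 192 210 364 484 305 360 359 353 356]]
```

The clip and pointer are in line to within about 1 mm: the disc is at x≈0.6435 and the pointer at 0.6425–0.644. I'll turn another 4°, let go and lift.

```bash
python3 -m inch '{"delta_pos":[[0,0,0],[0,0,0],[0,0,0],[0,0,0],[0,0,0]],"turn":[[0,0,-4],[0,0,-4],[0,0,-4],[0,0,-4],[0,0,-4]]}';python3 -m inch '{"delta_pos":[[0,0,0],[0,0,0],[0,0,0],[0,0,0],[0,0,0]],"turn":[[0,0,0],[0,0,0],[0,0,0],[0,0,0],[0,0,0]]}' 0.45; python3 -m inch '{"delta_pos":[[0,0,-15],[0,0,-40],[0,0,-75],[0,0,-90],[0,0,-90]],"turn":[[0,0,0],[0,0,0],[0,0,0],[0,0,0],[0,0,0]]}'
python3 - <<'E'
from h import *
from scipy.spatial.transform import Rotation as R
s=env.state();r=R.from_quat(s['tool_rot']);p=s['tool_pos'];print(p,s['qpos'])
m=r.as_matrix();print('yaw',np.degrees(np.arctan2(m[1,0],m[0,0])),'delta mm',1000*r.inv().apply(np.array([.5875,.0225,p[2]])-p))
E
```

```text
time: 10.75
tool_pos: [0.4978, -0.0613, 0.0045]
tool_rot: [0.92, 0.392, 0.0, 0.0]
ft_force: [-0.7, -1.9, 6.0]
grip_width: 0.152
gripper_force: 20.0
time: 11.25
tool_pos: [0.4974, -0.0611, 0.0041]
tool_rot: [0.919, 0.394, -0.0, -0.0]
ft_force: [0.1, -0.2, -0.7]
grip_width: 0.445
gripper_force: 0.0
time: 11.75
tool_pos: [0.4987, -0.0613, 0.096]
tool_rot: [0.919, 0.395, 0.002, 0.001]
ft_force: [-0.3, 0.5, -0.6]
grip_width: 0.449
gripper_force: 0.0
[ 0.49871717 -0.06134835  0.09603929] [-2.15101358e-01  3.72210367e-01  1.85536041e+00  5.92944834e-05
  9.10151515e-01  5.44475090e-01]
yaw 46.47758836186869 delta mm [121.93786452   6.63484154   0.27115604]
```

```bash
python3 -m inch '{"delta_pos":[[25,1,0],[55,3,0],[85,5,0],[110,6,0],[122,7,0]],"turn":[[0,0,-8],[0,0,-16],[0,0,-24],[0,0,-32],[0,0,-40]]}'
python3 - <<'E'
from h import *
from scipy.spatial.transform import Rotation as R
a=grab('top');b=grab('scene')
for n,p in (('t',a),('s',b)): print(n,[(x['position'],x['confidence']) for x in nets.tip_of(p,'handle_grip')[:1]])
for n,p,x0,y0 in(('t',a,240,190),('s',b,250,180)):
    h=cv2.cvtColor(p['color'],cv2.COLOR_RGB2HSV)[y0:y0+60,x0:x0+70];m=(h[...,0]>5)&(h[...,0]<14)&(h[...,1]>150)
    k,lab,st,ce=cv2.connectedComponentsWithStats(m.astype('uint8'));i=1+st[1:,4].argmax();print(n,st[i]+[x0,y0,0,0,0],ce[i]+[x0,y0])
s=env.state();r=R.from_quat(s['tool_rot']);p=s['tool_pos'];m=r.as_matrix();print(p,'yaw',np.degrees(np.arctan2(m[1,0],m[0,0])),'delta mm',1000*r.inv().apply(np.array([.5875,.0225,p[2]])-p))
for n,p in(('t',a),('s',b)):
  for q in((.5875,.0225,.101),(.5875,.0225,.088)): print(n,q,cv2.projectPoints(np.array([q]),np.array(p['rvec']),np.array(p['tvec']),P(p)[2],None)[0].ravel().round(1))
E
```

```text
time: 12.25
tool_pos: [0.587, 0.024, 0.0925]
tool_rot: [0.726, 0.688, -0.0, -0.001]
ft_force: [0.3, -0.9, 0.1]
grip_width: 0.451
gripper_force: 0.0
t []
s [([293.8, 207.0], 0.59)]Traceback (most recent call last):
  File "<stdin>", line 7, in <module>
ValueError: attempt to get argmax of an empty sequence
```

```bash
python3 -m inch '{"delta_pos":[[0,0,0],[0,0,15],[0,0,30],[0,0,44],[0,0,44]],"turn":[[0,0,-4],[0,0,-4],[0,0,-4],[0,0,-4],[0,0,-4]]}';python3 -m inch '{"delta_pos":[[0,0,10],[0,0,20],[0,0,20]],"turn":[[0,0,0],[0,0,0],[0,0,0]]}'
python3 - <<'E'
from h import *
b=grab('scene');cv2.imwrite('pics/h1.png',cv2.resize(b['color'][120:280,200:360],(600,600),interpolation=2)[:,:,::-1])
E
```

```text
time: 12.95
tool_pos: [0.5848, 0.0225, 0.0473]
tool_rot: [0.705, 0.71, -0.001, -0.002]
ft_force: [-0.2, -1.0, -0.2]
grip_width: 0.449
gripper_force: 0.0
time: 13.25
tool_pos: [0.5857, 0.0226, 0.0287]
tool_rot: [0.704, 0.71, -0.001, -0.001]
ft_force: [-1.0, 0.4, 0.4]
grip_width: 0.446
gripper_force: 0.0
```

View pics/h1.png

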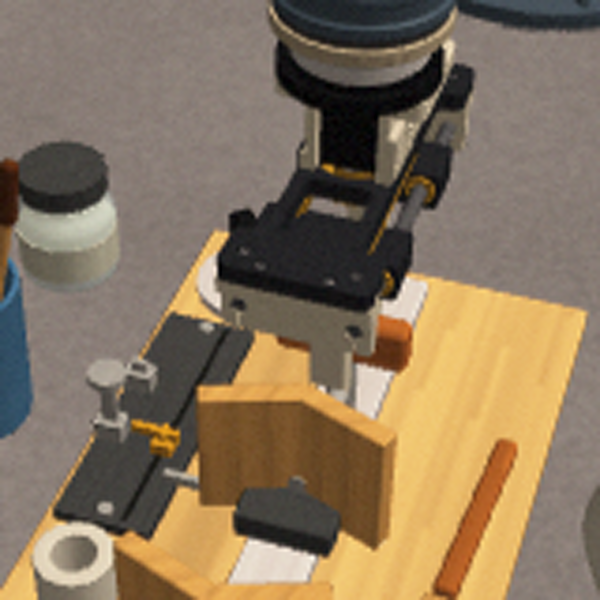

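The near finger stands in front of the handle, and the pointer at (135,425) is in line with the clip. Closing on the handle.

```bash
python3 -m inch '{"delta_pos":[[0,0,0],[0,0,0],[0,0,0],[0,0,0],[0,0,0]],"turn":[[0,0,0],[0,0,0],[0,0,0],[0,0,0],[0,0,0]]}' 0 40
cat > n.py <<'E'
from h import *
a=grab('top');b=grab('scene')
g=b['color'];
for n,p in(('t',a),('s',b)): print(n,[(l,[(np.round(x['position'],1),round(x['confidence'],2),atz(p,x['position'],z).round(4)) for x in nets.tip_of(p,l)[:2]]) for l,z in(('jaw_index',.037),('pointer_tip',.039))])
cv2.imwrite('pics/n.png',np.hstack([cv2.resize(b['color'][200:270,200:270],(500,500),interpolation=2),cv2.resize(a['color'][165:215,300:330],(300,500),interpolation=2)])[:,:,::-1])
s=env.state();print(s['tool_pos'],s['ft_force'],s['grip_width'],s['gripper_force'])
E
python3 n.py
```

```text
time: 13.8
tool_pos: [0.5876, 0.0226, 0.0306]
tool_rot: [0.704, 0.71, 0.001, 0.001]
ft_force: [5.0, 0.9, -3.0]
grip_width: 0.171
gripper_force: 40.0
t [('jaw_index', []), ('pointer_tip', [])]
s [('jaw_index', [(array([242.9, 244.5]), 0.73, array([ 0.6654, -0.0484,  0.037 ])), (array([282.8, 249. ]), 0.64, array([0.6506, 0.0271, 0.037 ]))]), ('pointer_tip', [(array([235. , 234.6]), 0.65, array([ 0.6479, -0.0722,  0.039 ]))])]
[0.58758992 0.02255844 0.03057627] [ 4.86835369  0.11969832 -1.71971008] 0.1683576851027428 39.99678437132388
```

```bash
python3 -m inch '{"delta_pos":[[0,-4,0],[0,-8,0],[0,-12,0],[0,-17,0],[0,-20,0]],"turn":[[0,0,0],[0,0,0],[0,0,0],[0,0,0],[0,0,0]]}'; python3 -m inch '{"delta_pos":[[0,0,0],[0,0,0]],"turn":[[0,0,0],[0,0,0]]}' ; python3 n.py
python3 - <<'E'
from h import *
a=grab('top');b=grab('scene')
# blade tip / pointer in the scene: metal grey on dark rail vs brass
g=b['color'][222:250,228:262].astype(int)
print('top visible?',a['color'][165:215:6,300:332:4].sum(2))
h=cv2.cvtColor(b['color'],cv2.COLOR_RGB2HSV)
print('V');print(h[222:250,228:262,2])
print('brass');print(''.join(''.join('#' if 15<h[r,c,0]<28 and h[r,c,1]>170 and h[r,c,2]>90 else '.' for c in range(228,262))+f' {r}\n' for r in range(222,250)))
E
```

```text
time: 14.6
tool_pos: [0.5678, 0.0223, 0.0306]
tool_rot: [0.704, 0.71, 0.001, 0.001]
ft_force: [7.2, 0.5, -5.6]
grip_width: 0.171
gripper_force: 40.0
time: 14.8
tool_pos: [0.5679, 0.0222, 0.0306]
tool_rot: [0.704, 0.71, 0.001, 0.001]
ft_force: [7.2, -0.8, -5.1]
grip_width: 0.168
gripper_force: 40.0
t [('jaw_index', []), ('pointer_tip', [])]
s [('jaw_index', [(array([249. , 236.4]), 0.85, array([ 0.6415, -0.0455,  0.037 ])), (array([219.8, 275.4]), 0.18, array([ 0.7484, -0.0581,  0.037 ]))]), ('pointer_tip', [(array([239.4, 235.1]), 0.61, array([ 0.6463, -0.0636,  0.039 ]))])]
[0.56797772 0.02223768 0.0305845 ] [ 7.92510969 -0.71592034 -4.74492735] 0.1724378962437327 39.99614085769281
top visible? [[111 455 497 205 196 172 244 192]
 [183 179 173 168 234 190 191 156]
 [221 221 219 222 225 206 207 135]
 [239 236 236 243 217 212 205 171]
 [253 252 251 257 216 209 206 185]
 [274 271 272 248 215 208 208 208]
 [278 279 279 184 200 209 210 216]
 [252 255 256 128 196 207 208 206]
 [243 242 243 176 192 207 208 205]]
V
[[177 154 134 118 127  89  78  76  69  73  74  79 122 106  67  67  68  66
   
[... 4269 characters left out ...]
......###........................ 232
.......#######.##................. 233
.......############.............#. 234
..........##########.............. 235
.............#######.............. 236
............########.............. 237
............########..........##.. 238
............##.####............... 239
............######................ 240
................##..............#. 241
.................................. 242
.................................. 243
.................................# 244
.................................. 245
.................................. 246
.................................. 247
.................................. 248
.................................. 249
```

Run:
```python
from h import *
b=grab('scene')
for n,u,z in(('index',(247.5,236.7),.037),('index mid',(252,237.6),.037),('ptr tip',(235.4,232.7),.039),('ptr mid',(241,233.9),.039),('disc',(228.6,219.1),.073),('blade base',(229.1,231),.04)): print(n,atz(b,u,z).round(4))
h=cv2.cvtColor(b['color'],cv2.COLOR_RGB2HSV);print(h[212:234,221:236,2])
```

```text
index [ 0.6432 -0.048   0.037 ]
index mid [ 0.6425 -0.0388  0.037 ]
ptr tip [ 0.6429 -0.0736  0.039 ]
ptr mid [ 0.6422 -0.062   0.039 ]
disc [ 0.644  -0.0851  0.073 ]
blade base [ 0.6437 -0.0866  0.04  ]
[[133 137 138 137 133 136 138 140 137 134 134 141 140 134 136]
 [137 130 133 139 133 138 138 135 137 140 131 135 140 135 134]
 [138 138 136 136 138 139 138 135 140 131 129 136 136 134 137]
 [140 140 136 138 143 144 149 147 151 141 138 137 137 134 156]
 [138 137 138 142 157 173 172 172 172 174 171 151 136 143 149]
 [138 140 148 162 175 171 174 170 170 177 181 175 122 184  80]
 [134 140 156 174 173 173 173 176 175 176 176 173 166 173 107]
 [135 143 162 174 173 172 170 175 179 173 171 175 171 166 171]
 [140 138 137 169 171 170 174 174 179 175 177 173 123  68  94]
 [139 137 102 141 167 169 171 179 174 170 172 149 110  77  78]
 [142 138 105  78 100 145 168 175 152 140 117 125  88  73  79]
 [136 134 138 107  83  76  83  88  97 106 116 169  79  84  78]
 [135 135 139 137 124  96  78  86  90 108 148 179  70  64  65]
 [137 137 138 135 141 123  79  78  83 103 168  71  67  66  72]
 [138 134 135 137 134 120  76  78  76 105 133  66  71  66  64]
 [140 136 135 137 138 139  78  77  78 103  93  69  66  70  71]
 [140 139 140 134 134 132  76  79  78  90  96  67  64  65  74]
 [136 133 135 135 137 121  80  73  80  86 114  86  78  72  68]
 [133 140 145 141 134 165 102  77  80  77 137 183 153  82  64]
 [137 140 140 137 144 171 128  89  87  82 137 173 183  84  86]
 [139 140 141 103 183 165 163 170 151 132 163 170 145  99 183]
 [140 143 143 142  64  72 101 142 168 173 164 182 127  97 134]]
```

The index blade (x = 0.643), pointer (0.643) and clip (0.6435) are in line, and the handle is held steady. Handing in.

```bash
python3 -m inch '{"delta_pos":[[0,0,0],[0,0,0],[0,0,0],[0,0,0]],"turn":[[0,0,0],[0,0,0],[0,0,0],[0,0,0]]}'; python3 -c "
from rig import env
print(env.close_job())"
```

```text
time: 15.65
tool_pos: [0.568, 0.0222, 0.0306]
tool_rot: [0.704, 0.71, 0.001, 0.001]
ft_force: [7.2, -0.3, -4.0]
grip_width: 0.167
gripper_force: 40.0
the job is handed in; nothing more can be done
None
```

The job is handed in at 15.65 s, with no verdict returned: my last measurements put the pointer and the jaw's index blade about 1 mm or less from the tall clip, with the handle held steady at 40 N grip and no other object touched as far as the pictures and force readings show.

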